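Pull the filter cassette of the bench dust extractor

TASK

The dust extractor's filter is due for a check: first switch its fan off by turning the dial until its pointer stands at the off mark (the long bar with the ring), then pinch the two side catches of the filter cassette together and draw the cassette straight up out of its slot. Finish while still holding it by the pinched catches, upright and still, its underside a few centimetres clear above the machine, with the dial left at off. Leave the pencil on the machine and the tools, tape and offcuts round it where they lie.

Things in the scene. Friction and masses are not known exactly. Their poses are not given: they have to be found in the camera images.
- extractor: Grey bench-top dust extractor, 270 mm wide (its y), 180 mm deep (its x), flat deck on top at 100 mm; it is fast on the bench. Origin under its centre; its front (louvres) faces its -x, z up. On the deck the dial stands to the left (centre at x 0, y +70 mm) and the filter cassette to the right (centre of the slot at x 0, y -62 mm). A hose spigot stands out 22 mm at the back. A pencil lies on the deck along its back edge, about 74 mm behind the dial-cassette line.
- dial (a joint): Angle of the dial in rad: 0 when the pointer stands at the off mark, growing clockwise seen from above (higher fan speed; the ticks, 0.6 rad apart, grow longer). It starts somewhere between 0.5 and 1.4, turns without stops and stays where it is left (friction about 0.04 N m).
- dial_grip (a point): On the dial's axis at the height to grip it, 32 mm above the deck. The black dial has a round skirt 48 mm across whose top is 13 mm above the deck, and on it an upright grip bar 44 mm long, 14 mm thick, whose top is 42 mm above the deck. The axes turn with the dial: x runs along the bar, y across its 14 mm, and the white pointer line is on the -x end.
- off_mark (a point): Centre of the white ring at the end of the long off bar on the dial's scale, on the deck, 45 mm in front (-x of the extractor) of the dial's axis.
- cassette: Filter cassette (about 0.18 kg, 104 x 56 mm flange, filter part 84 x 46 mm and 66 mm deep) seated in a slot of the deck. Origin at the centre of its underside, x and y along the extractor's, z up; seated, the origin is 34 mm above the extractor's origin and the 4 mm flange rests on the deck. It must rise 66 mm for its underside to leave the slot; the slot leaves 1.5 mm play each side.
- pinch_point (a point): Midway between the two catch pads, at the height to pinch them: 93 mm above the cassette's origin (27 mm above the deck); axes as the cassette's. The pads stand at its +y and -y: each 22 mm wide (x), from about 3 to 39 mm above the deck, their outer faces 62 mm apart at this height, 43 mm when fully pinched. The handle block between them is 20 mm thick, flange level is 4 mm above the deck.
- catch_left (a joint): Left (+y) catch, a spring arm hinged at the foot of the cassette with a hook under the slot's lip: 0 out (hooked), 0.11 rad pinched fully in; the hook is free of the lip from 0.07. Pressing the pad takes about 2.5 N to start and 8 N at full travel (9 mm); a grip of 15 N or more brings both fully home.
- catch_right (a joint): Right (-y) catch, the mirror image: 0 out (hooked), 0.11 rad pinched fully in, free from 0.07.
- pencil: Flat carpenter's pencil, 14 x 175 x 8 mm, on the extractor's deck. Bystander, not to be moved; origin under its centre.
- offcut_11: Wood offcut, 50 x 80 x 18 mm, on the bench left of the extractor. Bystander, not to be moved; origin under its centre.
- tape_roll: Roll of masking tape, 96 mm across, 24 mm high, on the bench right of the extractor. Bystander, not to be moved; origin under its centre.
- tape_measure: Pocket tape measure, 66 x 84 x 44 mm, left on the bench. Bystander, not to be moved; origin under its centre.
- pliers: Combination pliers, 49 x 162 x 13 mm, right front. Bystander, not to be moved; origin under its centre.
- offcut_2: Wood offcut, 50 x 130 x 22 mm, left. Bystander, not to be moved; origin under its centre.
- chisel: Bench chisel, 30 x 276 x 25 mm, right rear. Bystander, not to be moved; origin under its centre.

How it is judged:
By the outcome, as a careful person would: the job done as asked, in the order asked, and still so for the second after the job is handed in, while the arm keeps its last pose, push and grip.
It also fails if it takes over 51 s, if anything falls off the work surface, if the arm or the gripper's body presses on something with over 40 N, if the wrist force passes 120 N, or if a joint passes its speed limit or range.

ROBOT

A 6-joint arm with a two-finger parallel gripper is mounted at the origin on a cart in front of the work surface, level with it; the furniture and walls round the work are solid. World frame = base frame: x ahead of the robot, y to its left, z up, the work surface at z = 0. Lengths are in m, angles in rad, forces in N, time in s.
With the tool pointing down it reaches from about 0.25 to 0.775 m from the base axis. Payload 4 kg.
Tool frame: the origin (TCP) lies between the finger pads; the fingertips stand 25 mm ahead of it and the grasp point (between the pads) lies 6 mm ahead of it (robot.tip_reach is the z of the fingertips in the tool frame, in m); z points along the fingers, y is the line along which they close (so a half turn about z gives the same grasp; the last joint's range is limited). The gripper opens to 94 mm and grips with 3 to 60 N. Pads are 16 mm wide; open, the fingers measure 119 mm over their backs; the gripper's body (75 mm by 177 mm) begins 78 mm behind the grasp point.
Start: joints at [-1.358, 0.087, 1.371, -0, 1.684, -0.103], TCP at [0.171, -0.523, 0.231] pointing down, gripper open.
Joint ranges: [-3.1, 3.1], [-0.76, 2.03], [0.27, 2.55], [-1.08, 4.22], [0.17, 2.65], [-2.57, 2.57]. Speed limits (rad/s): [2.79, 2.79, 3.14, 3.14, 3.14, 3.14].

INTERFACE

Orientations are given as [roll, pitch, yaw] about the fixed x, y, z axes, in that order (R = Rz(yaw) Ry(pitch) Rx(roll)).
In Python, from bench import robot gives the robot as it stands. The module is installed in compiled form; this text tells all that it offers.
- The arm moves only by the shell command python3 -m handwheel 'ROWS'. ROWS is JSON, a list of rows, each a list of 3 entries, a list of its own where there are three numbers: the turn, a rotation vector about the world's x, y, z in units of 90 degrees (1.0 is 90 degrees), then the shift along the world's x, y, z in units of 0.05 m (1.0 is 0.05 m), then the closure, from 0 (fully open) to 1 (shut). A call has 1 to 5 rows; each row shifts and turns the commanded pose from where the row before left it; what a row does not reach is not made up. A row lasts 1/10 s, in which the tool goes at most 50 mm and 8.59 degrees, less where a joint would pass 70% of its speed; a pose out of reach is approached as far as the arm can. A call with a number of a shift or a turn outside -1 to 1 is refused whole. A call with a gripper value outside its range is refused whole. The fingers move at their own pace and stop on an object; the grip force is fixed at half the most. Time passes only in rows, so rows that do not move let the fingers close. It gives the time, the measured TCP pose, the force, the opening and the grip force at its end, in the units of the state.
- robot.get_obs(): the state, without advancing time (a new reading comes with each control period).
- robot.snapshot(name): name is "scene" or "top"; returns (picture, depth): 420x560x3 uint8, red, green, blue; 420x560 float32, m along the optical axis (not along the pixel's ray), 0 where there is no reading.
- robot.calibration(name): a dict with "mtx" (3x3 intrinsics, pixels), "extrinsics" (4x4, takes a point from camera to world coordinates). Camera axes: x right, y down, z forward; pixel columns grow to the right and rows downward; lengths in m; the calibration is good to about 2 mm. A picture is of the moment at which its call begins. calibration takes no time and is no camera call.
- robot.close_job(): hands the job in; it is judged then, once.
Trained networks look in the newest picture that a camera, given by its name, has taken for a name from the list of things; names that differ only in an ending like _2 or _b are one class to them, and where a whole thing is asked for, a point or a joint stands for the part that bears it (a point fixed in the world has none). Each returns a list of dicts, best first, with "p" (0 to 1); they miss things now and then, are a little off and sometimes report something else, mostly with a low value. They report only what shows in the picture. A call takes as long as a camera call.
- robot.boxes_of(query, camera): "bbox" ([left, top, right, bottom] in pixels, round what is visible of it).
The state is a dict: "time": time; "joint_positions": joint angles; "qvel": joint speeds; "joint_torque": joint torques, N m; "tool_pos": TCP position; "ee_rot": TCP orientation; "wrist_force": force on the tool from outside, world axes, zero at the start; "wrist_torque": the same for the moment, N m; "width": finger opening in m; "finger_force": force on a finger pad.
Only numpy, scipy, OpenCV 4.12 (cv2) and the standard library are available. Lean on these libraries where they do the work, as an engineer would, in place of code of your own. Each camera call takes 0.05 s, during which the arm holds its last target. There are 200 camera calls.

## Working session

There is one attempt and no reset: what is moved stays moved. The work goes in short steps, Python scripts to look and compute and a shell command to move; the robot and the scene stay as the last step left them, time stands still between calls to the robot, and variables do not carry over. Pictures are saved under pics/ and viewed, at most 10 in all, crops included, and the job is handed in when it is done.

```bash
mkdir -p pics
python3 - <<'E'
from bench import robot
import cv2,numpy as np
for n in("top","scene"):
    p,d=robot.snapshot(n); cv2.imwrite(f"pics/{n}0.png",p[:,:,::-1]); np.save(f"pics/{n}d.npy",d)
    c=robot.calibration(n); print(n,np.round(c["mtx"],1).tolist(),np.round(c["extrinsics"],3).tolist())
    for q in("extractor","dial","cassette","off_mark"):
        print(q,[(np.round(b["bbox"],0).tolist(),round(b["p"],2)) for b in robot.boxes_of(q,n)][:3])
o=robot.get_obs();print({k:np.round(v,3).tolist() for k,v in o.items()})
E
```

```text
top [[430.9, 0.0, 279.4], [0.0, 430.9, 203.4], [0.0, 0.0, 1.0]] [[-0.023, -0.991, 0.131, 0.376], [-1.0, 0.025, 0.009, 0.109], [-0.012, -0.131, -0.991, 1.409], [0.0, 0.0, 0.0, 1.0]]
extractor [([272.0, 156.0, 371.0, 244.0], 0.95)]
dial [([291.0, 181.0, 311.0, 202.0], 0.71), ([388.0, 244.0, 432.0, 283.0], 0.25)]
cassette [([328.0, 186.0, 356.0, 226.0], 0.58)]
off_mark [([272.0, 160.0, 373.0, 242.0], 0.95)]
scene [[523.5, 0.0, 274.1], [0.0, 523.5, 210.0], [0.0, 0.0, 1.0]] [[0.563, -0.561, 0.606, -0.455], [-0.826, -0.378, 0.418, -0.59], [-0.005, -0.737, -0.676, 1.22], [0.0, 0.0, 0.0, 1.0]]
extractor [([295.0, 193.0, 338.0, 281.0], 0.58), ([317.0, 275.0, 348.0, 305.0], 0.36)]
dial [([138.0, 177.0, 153.0, 194.0], 0.53)]
cassette []
off_mark [([291.0, 195.0, 337.0, 284.0], 0.78)]
{'time': 0.5, 'joint_positions': [-1.358, 0.087, 1.371, -0.0, 1.684, -0.103], 'qvel': [0.001, -0.002, -0.001, 0.001, 0.001, -0.001], 'joint_torque': [-0.001, -33.963, -30.227, 0.072, 0.024, -0.0], 'tool_pos': [0.171, -0.523, 0.23], 'ee_rot': [3.142, 0.0, 0.316], 'wrist_force': [0.314, 0.898, 0.638], 'wrist_torque': [-0.033, 0.027, 0.015], 'finger_force': 0.0, 'width': 0.094}
```

Run:
```python
import cv2,numpy as np
a=cv2.imread("pics/top0.png")[140:260,245:395]
b=cv2.imread("pics/scene0.png")
cv2.imwrite("pics/c1.png",cv2.resize(a,(750,600),interpolation=cv2.INTER_CUBIC)); cv2.imwrite("pics/s1.png",b)
```

```text
(no output)
```

View pics/c1.png

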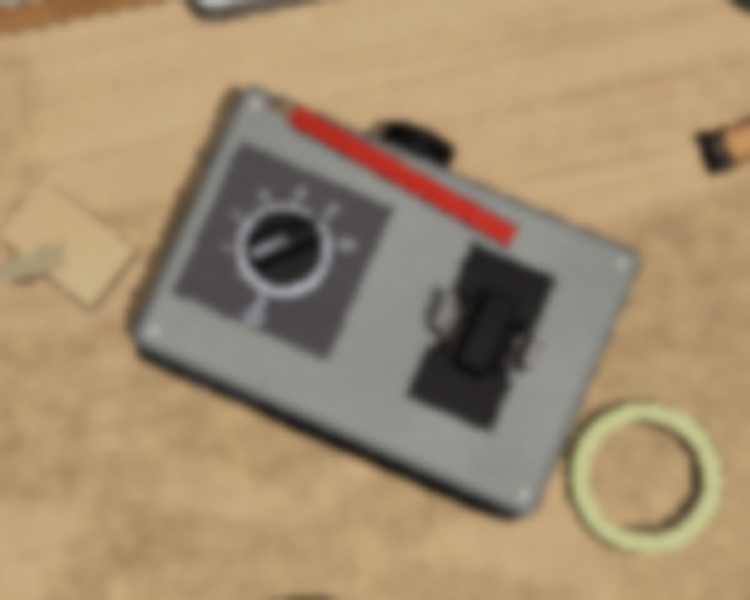

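View pics/s1.png

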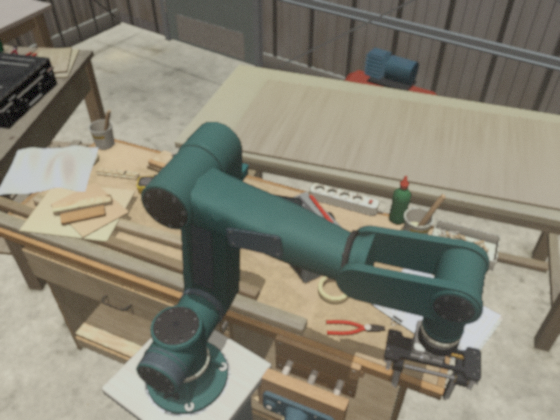

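The top crop shows the deck, with screws at crop (257,100), (622,262), (524,494) and (152,330). The dial is at (283,248) with its pointer toward (250,257), the off ring is at (255,317), and the catches are at (440,313) and (525,348). The scene view is blocked by the arm.

```bash
cat > h.py <<'E'
import numpy as np
from bench import robot
def ray(px,z,n="top"):
    c=robot.calibration(n);K=np.array(c["mtx"]);E=np.array(c["extrinsics"])
    px=np.atleast_2d(px).astype(float)
    r=(E[:3,:3]@np.linalg.inv(K)@np.c_[px,np.ones(len(px))].T).T
    t=(z-E[2,3])/r[:,2]
    return (E[:3,3]+r*t[:,None])[:,:2]
E
python3 - <<'E'
from h import *
import cv2
f=lambda p,z:ray(np.array(p)/5+[245-.4,140-.4],z)
S=f([(257,100),(622,262),(524,494),(152,330)],.1)
c=S.mean(0); print("screws",S.round(4).tolist(),c)
v=(S[0]-S[1]+S[3]-S[2]); yaw=np.arctan2(v[1],v[0])-np.pi/2
w=(S[0]-S[3]+S[1]-S[2]); print("yaw",yaw,np.arctan2(w[1],w[0]))
# deck outline from depth
d=np.load("pics/topd.npy");cal=robot.calibration("top");K=np.array(cal["mtx"]);E=np.array(cal["extrinsics"])
vv,uu=np.mgrid[0:420,0:560];P=np.stack([(uu-K[0,2])/K[0,0]*d,(vv-K[1,2])/K[1,1]*d,d],-1)@E[:3,:3].T+E[:3,3]
m=(abs(P[...,2]-.1)<.012)&(uu>260)&(uu<385)&(vv>150)&(vv<255)
h=cv2.minAreaRect((P[m][:,:2]*1000).astype(np.float32));print("rect",h, "z",np.median(P[m][:,2]))
R=lambda a:np.array([[np.cos(a),-np.sin(a)],[np.sin(a),np.cos(a)]])
for nm,o in(("dial",(0,.07)),("cass",(0,-.062))):print(nm,c+R(yaw)@o)
print("ring",f([(255,317)],.1),"exp",c+R(yaw)@[-.045,.07])
print("catches",f([(440,313),(525,348)],.135).tolist())
print("dialpx",f([(283,248)],.113))
a=f([(250,257),(288,238)],.142);u=a[0]-a[1];print("pointer dir",np.arctan2(u[1],u[0]),"dial angle",((yaw+np.pi)-np.arctan2(u[1],u[0]))%6.283)
g=cv2.imread("pics/top0.png",0);print(g[180:203,290:314])
E
```

```text
screws [[0.6846, 0.0665], [0.5772, -0.1543], [0.4367, -0.088], [0.5423, 0.1348]] [ 0.5601859  -0.01026616]
yaw -0.44755662765789106 -0.4444135700696047
rect ((559.5562133789062, -10.09295654296875), (269.99835205078125, 180.8837890625), 64.48928833007812) z 0.09994710630443282
dial [0.59047939 0.05283934]
cass [ 0.53335453 -0.06615961]
ring [[0.54875599 0.07156651]] exp [0.54991157 0.07231373]
catches [[0.5437858677024445, -0.03762248911463964], [0.5215590470921622, -0.08721099022655593]]
dialpx [[0.58898395 0.05370662]]
pointer dir 2.013786316539958 dial angle 0.6802497093919442
[[ 76  78  78  78  78  81  89 101 109 108 103 103 104 112 111  98  87  81
   79  82  88  95  93  83]
 [ 79  84  85  81  80  87  99 110 116 119 114 113 113 121 117 107  98  89
   82  87 102 112 104  87]
 [ 82  92  96  92  92 101 113 115  99  88  81  81  80  87  92 103 105  95
   86  95 111 112  98  84]
 [ 81  91 101 106 114 117 105  86  63  49  42  41  41  42  50  67  77  82
   88  99 105  98  84  79]
 [ 78  84  96 116 131 119  83  54  38  30  29  29  26  24  26  32  43  62
   90 108 102  86  77  76]
 [ 76  8
[... 1110 characters left out ...]
77  80  89 111 136 143 130 108  84  70  70  72  88 109 126 146 153
  134 101  80  76  75  77]
 [ 75  75  75  77  88 112 136 150 145 129 120 121 123 137 154 155 150 134
  107  84  75  75  74  75]
 [ 75  75  74  75  78  89 116 138 144 145 146 149 150 151 150 136 118  99
   84  76  73  74  74  74]
 [ 74  74  74  74  77  86 110 127 118 113 116 121 121 116 109  96  84  77
   75  74  74  73  74  75]
 [ 74  74  75  75  80  96 120 124 101  82  82  85  83  81  78  75  74  73
   73  74  74  73  75  76]
 [ 75  75  76  83  96 116 130 117  90  75  73  74  74  73  73  73  73  74
   73  73  73  73  75  80]
 [ 84  81  81  93 113 127 131 112  85  74  74  73  72  72  73  74  73  71
   73  73  72  74  75  87]]
```

```bash
for i in 1 2; do :; done; python3 -m handwheel '[[[0,0,0.076],[0.56,0.77,0],0.3],[[0,0,0.076],[0.56,0.77,0],0.3],[[0,0,0.076],[0.56,0.77,0],0.3],[[0,0,0.076],[0.56,0.77,0],0.3],[[0,0,0.076],[0.56,0.77,0],0.3]]'
python3 -m handwheel '[[[0,0,0.076],[0.56,0.77,0],0.3],[[0,0,0.076],[0.56,0.77,0],0.3],[[0,0,0.076],[0.56,0.77,0],0.3],[[0,0,0.076],[0.56,0.77,0],0.3],[[0,0,0.076],[0.56,0.77,0],0.3]]'
python3 -m handwheel '[[[0,0,0.076],[0.56,0.77,0],0.5],[[0,0,0.076],[0.56,0.77,0],0.5],[[0,0,0.076],[0.56,0.77,0],0.5],[[0,0,0.076],[0.56,0.77,0],0.5],[[0,0,0],[0,0,0],0.5]]'
```

```text
time: 1.0
tool_pos: [0.3116, -0.3288, 0.2307]
ee_rot: [3.141, 0.0, 0.917]
wrist_force: [0.6, -0.5, -0.1]
width: 0.0659
finger_force: 0.0
time: 1.5
tool_pos: [0.4517, -0.136, 0.2309]
ee_rot: [3.14, 0.001, 1.515]
wrist_force: [-0.1, -1.1, 0.4]
width: 0.0655
finger_force: 0.0
time: 2.0
tool_pos: [0.5647, 0.0208, 0.2293]
ee_rot: [3.141, -0.002, 1.995]
wrist_force: [-0.3, -0.4, -0.3]
width: 0.0469
finger_force: 0.0
```

```bash
python3 -m handwheel '[[[0,0,0.064],[0.5,0.65,0],0.5],[[0,0,0],[0,0,-0.6],0.5],[[0,0,0],[0,0,0],0.5],[[0,0,0],[0,0,0],0.5]]'
python3 - <<'E'
from h import *
import cv2
p,d=robot.snapshot("scene");q,_=robot.snapshot("top")
a=cv2.resize(p[150:300,230:380,::-1],(600,600),interpolation=cv2.INTER_CUBIC)[:, :400]
a=cv2.resize(p[170:310,250:350,::-1],(400,560),interpolation=cv2.INTER_CUBIC);b=cv2.resize(q[145:257,265:345,::-1],(400,560),interpolation=cv2.INTER_CUBIC)
cv2.imwrite("pics/m2.png",np.hstack([a,b]))
E
```

```text
time: 2.4
tool_pos: [0.5869, 0.0478, 0.2]
ee_rot: [-3.139, -0.001, 2.086]
wrist_force: [1.2, 0.5, 0.4]
width: 0.0471
finger_force: 0.0
```

View pics/m2.png

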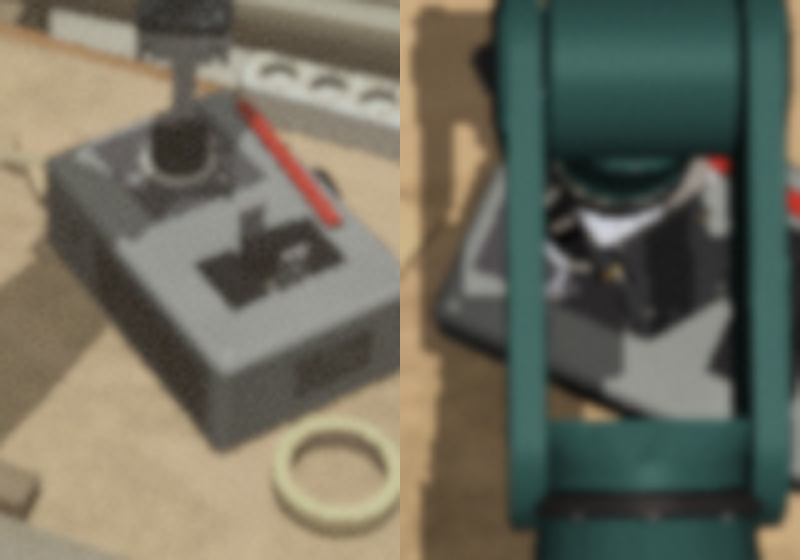

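The scene half shows the fingers directly above the dial at (180,150), and the deck is clear. In the top half the arm hides the dial. Next I descend and close on the bar.

```bash
python3 -m handwheel '[[[0,0,0],[0.06,0.1,-0.3],0.5],[[0,0,0],[0,0,-0.45],0.5],[[0,0,0],[0,0,-0.4],0.5],[[0,0,0],[0,0,0],0.5]]'
```

```text
time: 2.9
tool_pos: [0.5894, 0.0536, 0.1399]
ee_rot: [-3.138, -0.002, 2.087]
wrist_force: [-0.0, 0.4, 0.6]
width: 0.0468
finger_force: 0.0
```

```bash
python3 -m handwheel '[[[0,0,0],[0,0,0.02],0.75],[[0,0,0],[0,0,0],0.95],[[0,0,0],[0,0,0],0.95],[[0,0,0],[0,0,0],0.95],[[0,0,0],[0,0,0],0.95]]'
```

```text
time: 3.4
tool_pos: [0.5909, 0.0537, 0.145]
ee_rot: [3.141, 0.0, 2.088]
wrist_force: [-0.1, -0.2, 2.3]
width: 0.0138
finger_force: 29.7
```

```bash
python3 -m handwheel '[[[0,0,0.06],[0,0,0],0.95],[[0,0,0.08],[0,0,0],0.95],[[0,0,0.08],[0,0,0],0.95],[[0,0,0.08],[0,0,0],0.95],[[0,0,0.06],[0,0,0],0.95]]'
python3 -m handwheel '[[[0,0,0.026],[0,0,0],0.95],[[0,0,0],[0,0,0],0.95],[[0,0,0],[0,0,0],0.95]]'
python3 - <<'E'
from h import *
o=robot.get_obs();print({k:np.round(v,4).tolist() for k,v in o.items()})
E
```

```text
time: 3.9
tool_pos: [0.5912, 0.054, 0.1449]
ee_rot: [3.14, 0.001, 2.658]
wrist_force: [-0.2, 0.8, 2.7]
width: 0.0137
finger_force: 29.7
time: 4.2
tool_pos: [0.5913, 0.054, 0.145]
ee_rot: [3.14, 0.001, 2.693]
wrist_force: [-0.1, 0.7, 4.2]
width: 0.014
finger_force: 29.7
{'time': 4.2, 'joint_positions': [-0.0047, 0.2135, 1.3978, 0.0007, 1.5286, -1.1274], 'qvel': [-0.0013, -0.0009, 0.0015, -0.0006, 0.0001, -0.0], 'joint_torque': [-0.7842, -36.4123, -27.7484, -0.3639, -0.013, 0.0311], 'tool_pos': [0.5913, 0.054, 0.145], 'ee_rot': [3.1402, 0.0013, 2.6934], 'wrist_force': [-0.1248, 0.6739, 4.1688], 'wrist_torque': [0.274, -0.0804, 0.041], 'finger_force': 29.7179, 'width': 0.014}
```

```bash
python3 -m handwheel '[[[0,0,0],[0,0,0],0.5],[[0,0,0],[0,0,0],0.5],[[0,0,0],[0,0,0.5],0.5],[[0,0,0],[0,0,0.7],0.5],[[0,0,0],[0,0,0.8],0.3]]'
python3 -m handwheel '[[[0,0,0],[-0.5,-0.8,0],0.1],[[0,0,0],[-0.5,-0.8,0],0.1],[[0,0,0],[-0.5,-0.8,0],0],[[0,0,0],[-0.5,-0.8,0],0],[[0,0,0],[-0.5,-0.8,0],0]]'
python3 -m handwheel '[[[0,0,0],[-0.5,-0.8,0],0],[[0,0,0],[0,0,0],0]]'
python3 - <<'E'
from h import *
import cv2
q,d=robot.snapshot("top"); np.save("pics/topd2.npy",d)
print(robot.boxes_of("dial","top")[:2],robot.boxes_of("cassette","top")[:2])
p,_=robot.snapshot("scene")
cv2.imwrite("pics/m3.png",np.hstack([cv2.resize(q[170:220,280:320,::-1],(400,500),interpolation=cv2.INTER_CUBIC),cv2.resize(q[175:235,318:366,::-1],(400,500),interpolation=cv2.INTER_CUBIC)]))
E
```

```text
time: 4.7
tool_pos: [0.5898, 0.0534, 0.2428]
ee_rot: [-3.139, -0.004, 2.693]
wrist_force: [0.8, -0.1, 1.1]
width: 0.0502
finger_force: 0.0
time: 5.2
tool_pos: [0.4643, -0.1477, 0.2435]
ee_rot: [-3.141, -0.001, 2.694]
wrist_force: [0.8, -0.5, 0.3]
width: 0.0904
finger_force: 0.0
time: 5.4
tool_pos: [0.438, -0.1905, 0.2436]
ee_rot: [-3.139, -0.001, 2.686]
wrist_force: [0.1, 0.4, 0.2]
width: 0.094
finger_force: 0.0
[{'bbox': [293.3, 184.9, 310.7, 198.1], 'p': 0.5}] [{'bbox': [331.6, 187.1, 354.8, 224.3], 'p': 0.67}]
```

View pics/m3.png

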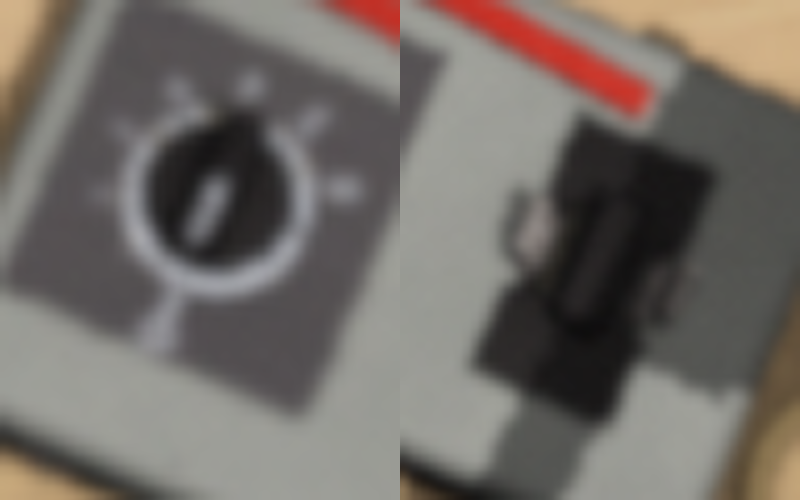

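The pointer line, crop (218,188) to (195,240), is parallel to the off bar, (178,298) to (158,340), to within about 2°, so the dial is at off. The cassette is still seated, with its pads at (530,230) and (665,290). Next I go to the pinch.

```bash
python3 -m handwheel '[[[0,0,0],[0.48,0.625,-0.1],0],[[0,0,0],[0.48,0.625,-0.2],0],[[0,0,0],[0.48,0.625,-0.2],0],[[0,0,0],[0.48,0.625,-0.2],0],[[0,0,0],[0,0,0],0]]'
```

```text
time: 6.1
tool_pos: [0.5381, -0.0556, 0.2063]
ee_rot: [3.14, -0.004, 2.703]
wrist_force: [-1.1, -0.1, -0.1]
width: 0.0943
finger_force: 0.0
```

```bash
python3 -m handwheel '[[[0,0,0],[-0.09,-0.2,-0.2],0],[[0,0,0],[0,0,-0.3],0],[[0,0,0],[0,0,0],0],[[0,0,0],[0,0,0],0]]'
```

```text
time: 6.5
tool_pos: [0.5314, -0.0721, 0.1833]
ee_rot: [-3.141, -0.001, 2.692]
wrist_force: [-0.3, 0.4, -0.2]
width: 0.0939
finger_force: 0.0
```

```bash
for i in 1 2 3 4; do python3 -m handwheel '[[[0,0,0],[0,0,0],0]]' | grep -E "pos|rot"; done
```

```text
tool_pos: [0.5322, -0.0721, 0.1846]
ee_rot: [3.141, 0.001, 2.693]
tool_pos: [0.5325, -0.0719, 0.1848]
ee_rot: [3.141, 0.002, 2.693]
tool_pos: [0.5325, -0.0716, 0.1847]
ee_rot: [3.141, 0.001, 2.693]
tool_pos: [0.5325, -0.0714, 0.1844]
ee_rot: [3.141, 0.001, 2.694]
```

```bash
python3 -m handwheel '[[[0,0,0],[0.025,0.1,-0.2],0],[[0,0,0],[0,0,-0.3],0],[[0,0,0],[0,0,-0.2],0],[[0,0,0],[0,0,0],0],[[0,0,0],[0,0,0],0]]';python3 -m handwheel '[[[0,0,0],[0,0,0],0],[[0,0,0],[0,0,0],0],[[0,0,0],[0,0,0],0]]'
```

```text
time: 7.4
tool_pos: [0.5332, -0.0662, 0.1481]
ee_rot: [-3.141, -0.002, 2.694]
wrist_force: [1.0, -0.1, 0.3]
width: 0.0937
finger_force: 0.0
time: 7.7
tool_pos: [0.5339, -0.0664, 0.1496]
ee_rot: [3.141, 0.001, 2.694]
wrist_force: [1.0, -0.2, -0.2]
width: 0.0943
finger_force: 0.0
```

```bash
python3 -m handwheel '[[[0,0,0],[0,0.015,-0.3],0],[[0,0,0],[0,0,0],0],[[0,0,0],[0,0,0],0.1],[[0,0,0],[0,0,0],0.25]]';python3 -m handwheel '[[[0,0,0],[0,0,0],0.4],[[0,0,0],[0,0,0],0.55],[[0,0,0],[0,0,0],0.8],[[0,0,0],[0,0,0],0.8],[[0,0,0],[0,0,0],0.8]]'
```

```text
time: 8.1
tool_pos: [0.5335, -0.0655, 0.1338]
ee_rot: [3.142, -0.0, 2.694]
wrist_force: [0.0, 0.2, -1.1]
width: 0.0816
finger_force: 0.0
time: 8.6
tool_pos: [0.5339, -0.0654, 0.135]
ee_rot: [3.141, 0.001, 2.694]
wrist_force: [-1.2, 0.3, 4.3]
width: 0.0429
finger_force: 30.1
```

```bash
python3 -m handwheel '[[[0,0,0],[0,0,0.06],0.8],[[0,0,0],[0,0,0.1],0.8],[[0,0,0],[0,0,0.12],0.8],[[0,0,0],[0,0,0.12],0.8],[[0,0,0],[0,0,0],0.8]]'
```

```text
time: 9.1
tool_pos: [0.5342, -0.0658, 0.1552]
ee_rot: [3.141, 0.002, 2.694]
wrist_force: [0.5, -0.0, -2.2]
width: 0.0425
finger_force: 29.9
```

Only the cassette's weight shows at the wrist, so the hooks are free. I keep lifting.

```bash
python3 -m handwheel '[[[0,0,0],[0,0,0.16],0.8],[[0,0,0],[0,0,0.2],0.8],[[0,0,0],[0,0,0.2],0.8],[[0,0,0],[0,0,0.2],0.8],[[0,0,0],[0,0,0.2],0.8]]';python3 -m handwheel '[[[0,0,0],[0,0,0.2],0.8],[[0,0,0],[0,0,0.2],0.8],[[0,0,0],[0,0,0.2],0.8],[[0,0,0],[0,0,0.1],0.8],[[0,0,0],[0,0,0],0.8]]'
python3 -m handwheel '[[[0,0,0],[0,0,0],0.8],[[0,0,0],[0,0,0],0.8],[[0,0,0],[0,0,0],0.8],[[0,0,0],[0,0,0],0.8],[[0,0,0],[0,0,0],0.8]]'
python3 - <<'E'
from h import *
import cv2
p,_=robot.snapshot("scene");q,_=robot.snapshot("top")
cv2.imwrite("pics/m4.png",np.hstack([cv2.resize(p[150:300,240:340,::-1],(400,600),interpolation=cv2.INTER_CUBIC),cv2.resize(q[145:265,275:355,::-1],(400,600),interpolation=cv2.INTER_CUBIC)]))
E
```

```text
time: 9.6
tool_pos: [0.5337, -0.0656, 0.2033]
ee_rot: [3.141, 0.001, 2.694]
wrist_force: [0.5, 0.3, -2.0]
width: 0.0427
finger_force: 29.9
time: 10.1
tool_pos: [0.534, -0.0657, 0.2382]
ee_rot: [3.141, 0.002, 2.694]
wrist_force: [0.1, -0.2, -1.8]
width: 0.0423
finger_force: 29.9
time: 10.6
tool_pos: [0.5335, -0.0655, 0.2367]
ee_rot: [-3.142, -0.001, 2.694]
wrist_force: [-0.4, 0.3, -1.7]
width: 0.0423
finger_force: 29.9
```

View pics/m4.png

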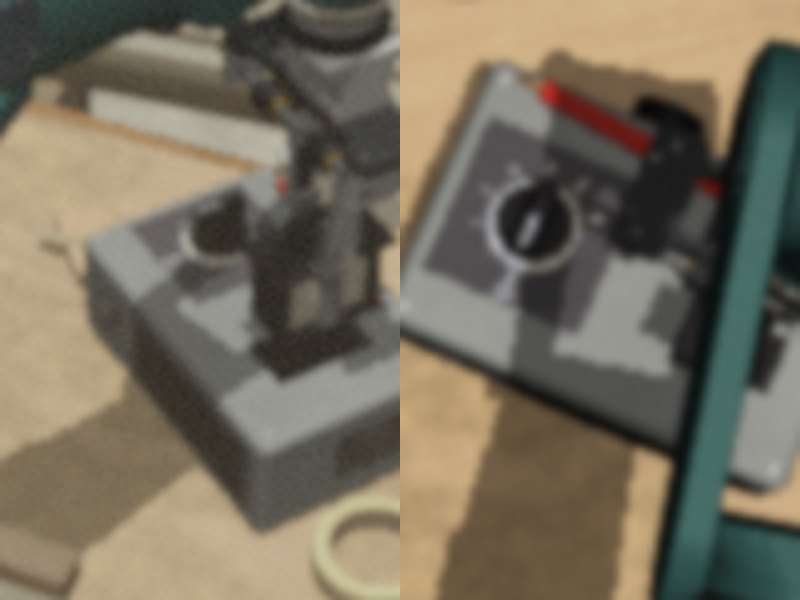

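The cassette hangs upright at left (310,280) with about 36 mm under it. The dial at right (530,230) points at the off bar, and the pencil has not moved. I hand the job in.

```bash
python3 -c "
from bench import robot
print(robot.close_job())"
```

```text
the job is handed in; nothing more can be done
None
```

The job is handed in: the dial is at off (to within about 2°), and the cassette is held upright by its fully pinched catches with its underside about 36 mm above the deck; I saw nothing else disturbed.

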